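# Start a coarse pipe plug and screw it home

## Robot

A 6-joint arm with a two-finger parallel gripper is mounted at the origin on the work surface. World frame = base frame: x ahead of the robot, y to its left, z up, the work surface at z = 0. Lengths are in m, angles in rad, forces in N, time in s.
With the tool pointing down it reaches from about 0.375 to 0.975 m from the base axis. Payload 3.8 kg.
Tool frame: the origin (TCP) lies midway between the tips of the shut fingers; the grasp point (between the pads) lies 19 mm behind it; z points along the fingers, y is the line along which they close (so a half turn about z gives the same grasp; the last joint's range is limited). The gripper opens to 85 mm and grips with 20 to 120 N. Pads are 22 mm wide; open, the fingers measure 114 mm over their backs; the gripper's body (76 mm by 85 mm) begins 54 mm behind the grasp point. The pads swing forward as they close: fully open they stand 13 mm farther back than shut.
Start: joints at [-1.185, 0.264, 1.604, -0, 1.274, -0.037], TCP at [0.277, -0.616, 0.202] pointing down, gripper open.
Joint ranges: [-2.63, 2.63], [-0.94, 2.18], [0.31, 2.57], [-1.31, 4.45], [0, 2.66], [-2.55, 2.55]. Speed limits (rad/s): [2.57, 2.57, 3.14, 3.14, 3.14, 3.14].

## Interface

Orientations are given as a rotation vector (axis times angle).
In Python, from workcell import sensors, viewer, job gives the robot as it stands.
- The arm moves only by the shell command python3 -m inch 'ROWS' [FORCE]. ROWS is JSON, one flat list of numbers, 7 for each row, row after row: the shift along the tool's x, y, z in mm, then the turn, a rotation vector about the tool's x, y, z in degrees, then the finger opening in mm, from 0 to 85.4. A call has exactly 8 rows; each row shifts and turns the commanded pose from where the row before left it, along the tool's axes as they then stand; what a row does not reach is not made up. A row lasts 1/10 s, in which the tool goes at most 50 mm and 8.59 degrees, less where a joint would pass 70% of its speed; a pose out of reach is approached as far as the arm can. A call is refused whole if a number of a shift passes 50 or a number of a turn 8.59, either way. A call with a gripper value outside its range is refused whole. The fingers move at their own pace and stop on an object; FORCE is the grip in N (left out, the last holds). Time passes only in rows, so rows that do not move let the fingers close, or fill a call up. It gives the time, the measured TCP pose, the force, the opening and the grip force at its end, in the units of the state.
- sensors.read_state(): the state, without advancing time (a new reading comes with each control period).
- viewer.read_camera(name): name is "scene" or "top" or "wrist"; returns the picture (400x640x3 uint8, red, green, blue); there is no depth.
- viewer.camera_params(name): a dict with "K" (3x3 intrinsics, pixels), "world_to_cam" (4x4, takes a point from world to camera coordinates). Camera axes: x right, y down, z forward; pixel columns grow to the right and rows downward; lengths in m; the calibration is good to about 2 mm. A picture is of the moment at which its call begins: read the wrist's pose just before it. camera_params takes no time and is no camera call; for the wrist camera it gives the pose at the moment of the call.
- job.finish_job(): hands the job in; it is judged then, once.
The state is a dict: "time": time; "q": joint angles; "joint_vel": joint speeds; "joint_torque": joint torques, N m; "tool_pos": TCP position; "tcp_rot": TCP orientation; "wrist_force": force on the tool from outside, world axes, zero at the start; "torque": the same for the moment, N m; "width": opening from 0.0 (shut) to 1.0 (fully open); "grip_force": force on a finger pad.
Only numpy, scipy, OpenCV 4.12 (cv2) and the standard library are available. Lean on these libraries where they do the work, as an engineer would, in place of code of your own. Each camera call takes 0.05 s, during which the arm holds its last target. There are 200 camera calls.

## Task

The square-headed pipe plug that stands proud in its flange has been left sitting on top of the thread. Without lifting it out, turn it gently backward (anticlockwise from above) until you feel its thread start drop, then screw it forward (clockwise) fully home, disc flat on the collar, never forcing it; let go, and leave the other goods on the counter where they are.

Things in the scene. Friction and masses are not known exactly. Their poses are not given: they have to be found in the camera images.
- plug_head (a point): centre of the square head of the loose steel plug that stands proud in its flange. Head 36 x 36 mm, 34 mm tall, x and y square to its flats, z up; top 17 mm above this point. The plug weighs about 0.45 kg and stands upright. Head centre over the socket's origin: 83 mm at the start, 73 mm once dropped into the thread, 68 mm when home.
- plug_disc (a point): centre of the underside of the plug's disc, 23 mm below the head's centre. Disc 76 mm across, 6 mm thick; below it the shank, 40 mm across, 54 mm over its three short thread starts, hidden in the socket. At the start these lie on top of the socket's threads and the disc is 15 mm clear of the collar.
- socket: the fixed dark steel pipe flange under the proud plug: round foot 130 mm across, 10 mm thick, collar 92 mm across, its flat top 45 mm above the counter. Origin on the counter on the collar's axis, z up. Forces above 50 N between plug and flange bruise the thread. Where the thread begins cannot be seen or told from this yaw.
- collar_top (a point): centre of the collar's mouth, level with its top. Coarse three-start right-hand thread. Pressed lightly and turned back 0.2 to 1.1 rad it slips over a bevel and drops 10 mm; a solid stop 0.25 rad beyond. Turned forward before the drop it jams. After it, clockwise lowers it 6.4 mm/rad (2 mm axial play); disc meets collar after 0.84 to 1.15 rad, solid stop at 1.25. It stays where left.
- flange2: a second flange of the same make with its plug already fully home (head centre 68 mm above the counter); fixed, nothing to do there. Which of the two flanges is on the left changes. Origin on the counter on its axis.
- cap_a: bare steel end cap, a solid cylinder 38 mm across and 35 mm tall, standing between the two flanges; bystander, origin at the middle of its underside
- cap_b: a second steel end cap, the same, also between the flanges and nearer the robot; bystander, origin at the middle of its underside
- reducer: dark steel pipe reducer standing upright, 68 mm across below and 40 mm above, 80 mm tall; bystander, origin at the middle of its underside
- spanner: steel spanner, 170 mm long, lying flat beyond the flanges along its own x axis; bystander, not needed
- plates: stack of dark steel plates 90 x 70 mm, 24 mm high; bystander, origin at the middle of its underside
- coupling: steel pipe coupling, a ring 56 mm across and 45 mm tall; bystander, origin at the middle of its underside
- basket: red plastic basket of short steel pins, 130 x 170 mm, 55 mm high; bystander, origin at the middle of its underside
- tin: closed round tin, 72 mm across, 85 mm tall; bystander, origin at the middle of its underside
There are look-alikes about, which are no part of the job. What is shaped like the part that bears plug_head but blue or red is not meant.

How it is judged:
By the outcome, as a careful person would: the job done as asked, in the order asked, and still so for the second after the job is handed in, with the robot touching nothing.
It also fails if it takes over 54 s, if anything falls off the work surface, if the arm or the gripper's body presses on something with over 40 N, if the wrist force passes 120 N, or if a joint passes its speed limit or range.

## Working session

There is one attempt and no reset: what is moved stays moved. The work goes in short steps, Python scripts to look and compute and a shell command to move; the robot and the scene stay as the last step left them, time stands still between calls to the robot, and variables do not carry over. Pictures are saved under pics/ and viewed, at most 10 in all, crops included, and the job is handed in when it is done.

```bash
mkdir -p pics; ls
python3 - <<'E'
from workcell import sensors, viewer
import cv2
for n in("scene","top"):
    im=viewer.read_camera(n); cv2.imwrite(f"pics/{n}0.png",im[:,:,::-1])
    p=viewer.camera_params(n); print(n,p["K"].tolist() if hasattr(p["K"],'tolist') else p["K"],p["world_to_cam"])
s=sensors.read_state(); print({k:s[k] for k in("time","tool_pos","tcp_rot","wrist_force","width")})
E
```

```text
pics
scene [[422.3094562383305, 0.0, 320.8805001334815], [0.0, 422.3094562383305, 205.3204666564276], [0.0, 0.0, 1.0]] [[ 0.79802961  0.60220302  0.02236644 -0.43100523]
 [ 0.33930405 -0.41834774 -0.84253067 -0.13353137]
 [-0.49801757  0.67995345 -0.53818381  1.26665298]
 [ 0.          0.          0.          1.        ]]
top [[409.32491909416956, 0.0, 316.9799086817669], [0.0, 409.32491909416956, 196.6418220501649], [0.0, 0.0, 1.0]] [[-0.0286294  -0.99958252 -0.00389196 -0.00965889]
 [-0.99561159  0.02886227 -0.08901982  0.51874731]
 [ 0.08909499  0.0013263  -0.99602225  1.09190195]
 [ 0.          0.          0.          1.        ]]
{'time': 0.1, 'tool_pos': array([ 0.27669531, -0.61488599,  0.20116426]), 'tcp_rot': array([-3.06967460e+00, -6.58774332e-01,  5.41533680e-04]), 'wrist_force': array([0.29676537, 0.5471305 , 0.31731382]), 'width': 1.000984155725195}
```

View pics/top0.png

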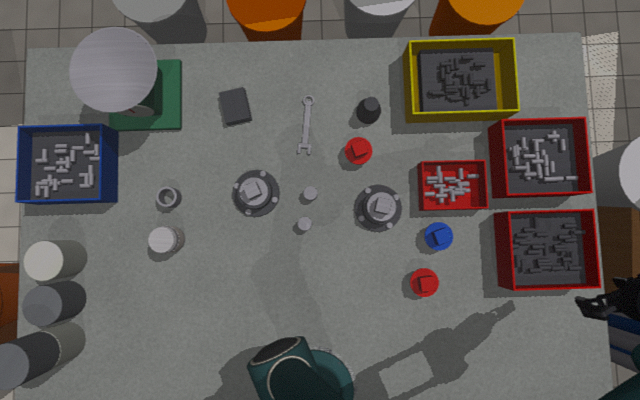

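View pics/scene0.png

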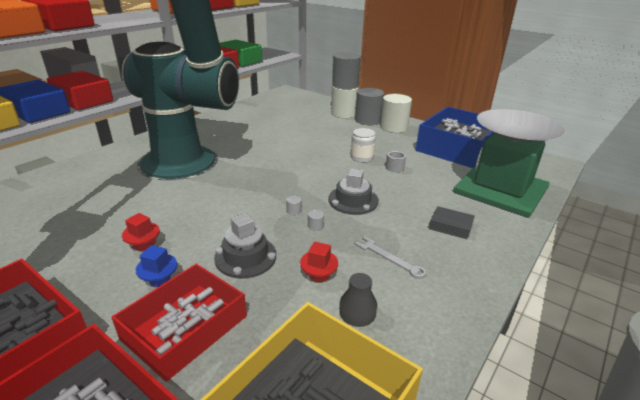

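The top view shows steel plugs in flanges at (253,190) and (380,206). Red lookalikes are at (358,151) and (425,282), and a blue one at (438,236). The scene view shows the two flanged steel plugs at (243,240) and (354,190). The one at scene (243,240), which is the same as top (380,206), seems to stand proud. I'll check with a crop and triangulation.

Run:
```python
import cv2,numpy as np
s=cv2.imread("pics/scene0.png");t=cv2.imread("pics/top0.png")
f=lambda im,x,y,w=40:cv2.resize(im[y-w:y+w-20 if 0 else y+w,x-w:x+w],(390,290*80//80*0+390),interpolation=cv2.INTER_CUBIC)
a=[f(s,245,243,35),f(s,354,190,35)];b=[f(t,380,206,28),f(t,253,192,28)]
m=np.vstack([np.hstack(a),np.hstack(b)]);m=cv2.resize(m,(600,600));cv2.imwrite("pics/crop0.png",m)
```

```text
(no output)
```

View pics/crop0.png

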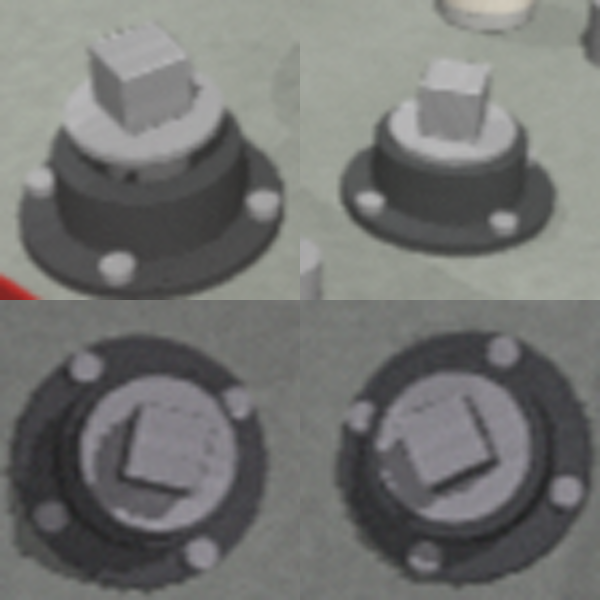

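The crop confirms it. The plug at top (380,206) has a gap under its disc (proud), and the other one sits flat on its collar. Next I'll measure its head.

```bash
cat > h.py <<'E'
import numpy as np
from workcell import sensors, viewer
from scipy.spatial.transform import Rotation as R
def ray(n,uv,p=None):
    p=p or viewer.camera_params(n);T=np.array(p["world_to_cam"]);K=np.array(p["K"])
    d=T[:3,:3].T@np.linalg.solve(K,[*uv,1]);return -T[:3,:3].T@T[:3,3],d/np.linalg.norm(d)
def onz(n,uv,z,p=None):
    o,d=ray(n,uv,p);return o+d*(z-o[2])/d[2]
def tri(a,b):
    A=[];B=[]
    for o,d in(a,b):
        M=np.eye(3)-np.outer(d,d);A.append(M);B.append(M@o)
    return np.linalg.lstsq(np.vstack(A),np.hstack(B),rcond=None)[0]
def st():
    s=sensors.read_state();r=R.from_rotvec(s["tcp_rot"]);m=r.as_matrix()
    print("t%.1f"%s["time"],np.round(s["tool_pos"]*1e3,1),"yaw x",round(np.degrees(np.arctan2(m[1,0],m[0,0])),1),"z",m[:,2].round(3),"q6 %.2f"%s["q"][5]);return s,m
E
python3 - <<'E'
from h import *
c=lambda x,y:(352+x/5.357,178+(y-300)/5.357)
print(tri(ray("top",c(168,447)),ray("scene",(242.2,221.3))).round(4))
P=[onz("top",c(*q),.1) for q in((140,403),(215,420),(195,490),(127,475))]
print(np.round(P,4)); print(np.mean(P,0))
print(onz("scene",(242.2,221.3),.1).round(4))
for i in range(4):
    d=P[(i+1)%4]-P[i];print(np.linalg.norm(d).round(4),np.degrees(np.arctan2(d[1],d[0]))%90)
s,m=st();print(m.round(3))
h=np.array([np.mean(P,0)[0],np.mean(P,0)[1],.2]); print("tool shift mm",m.T@(h-s["tool_pos"])*1e3)
p=viewer.camera_params("wrist");T=np.array(p["world_to_cam"]);C=-T[:3,:3].T@T[:3,3]
print("cam in tool",m.T@(C-s["tool_pos"]),(m.T@T[:3,:3].T).round(2),np.array(p["K"])[0,0])
E
```

```text
[ 0.4849 -0.1923  0.0944]
[[ 0.5054 -0.1795  0.1   ]
 [ 0.4963 -0.2146  0.1   ]
 [ 0.4635 -0.2037  0.1   ]
 [ 0.4715 -0.172   0.1   ]]
[ 0.48418836 -0.192457    0.1       ]
[ 0.4915 -0.1973  0.1   ]
0.0362 75.47711795065997
0.0346 71.60904419827821
0.0327 75.85630899054087
0.0347 77.43216028032798
t0.1 [ 276.7 -614.9  201.2] yaw x 24.2 z [-0.001  0.002 -1.   ] q6 -0.04
[[ 0.912  0.41  -0.001]
 [ 0.41  -0.912  0.002]
 [ 0.    -0.002 -1.   ]]
tool shift mm [ 362.55142038 -300.09024603    1.81184193]
cam in tool [ 0.07885948  0.00030368 -0.1719879 ] [[-0.   -0.95 -0.31]
 [ 1.   -0.    0.  ]
 [-0.   -0.31  0.95]] 335.3899155100411
```

```bash
python3 -m inch '[36,-30,0,0,0,0,85, 36,-30,0,0,0,0,85, 36,-30,0,0,0,0,85, 36,-30,0,0,0,0,85, 36,-30,0,0,0,0,85, 36,-30,0,0,0,0,85, 36,-30,0,0,0,0,85, 36,-30,0,0,0,0,85]' 60
python3 -m inch '[37,-30,0,0,0,0,85, 37,-30,0,0,0,0,85, 0,0,0,0,0,-8.5,85, 0,0,0,0,0,-8.5,85, 0,0,0,0,0,-8.5,85, 0,0,0,0,0,-8.5,85, 0,0,0,0,0,-8.5,85, 0,0,0,0,0,-8.5,85]'
python3 - <<'E'
from h import *
import cv2
s,m=st();p=viewer.camera_params("wrist");im=viewer.read_camera("wrist");cv2.imwrite("pics/w1.png",im[:,:,::-1])
E
```

```text
time: 0.9
tool_pos: [0.4413, -0.2766, 0.202]
tcp_rot: [-3.071, -0.659, 0.0]
wrist_force: [1.3, 0.0, -0.5]
width: 0.994
grip_force: 0.0
time: 1.7
tool_pos: [0.4836, -0.1932, 0.2018]
tcp_rot: [-2.482, -1.925, 0.001]
wrist_force: [-0.7, -0.1, -0.3]
width: 1.002
grip_force: 0.0
t1.7 [ 483.6 -193.2  201.8] yaw x 75.6 z [-0.001  0.    -1.   ] q6 -0.18
```

View pics/w1.png

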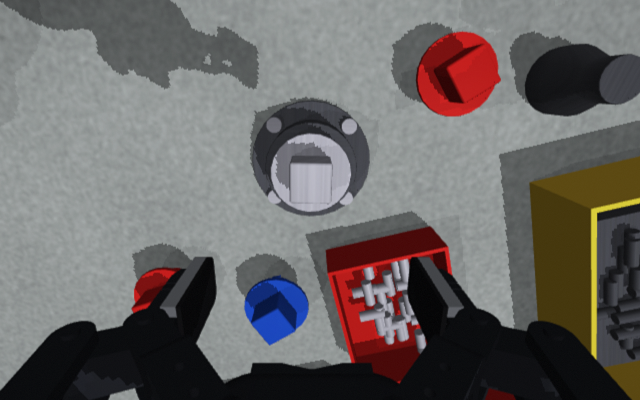

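The wrist picture shows the square head's top at about (290..331, 163..202), already aligned with the gripper.

Run:
```python
from h import *
import cv2
s,m=st();im=cv2.imread("pics/w1.png");g=cv2.cvtColor(im,cv2.COLOR_BGR2GRAY)
p=viewer.camera_params("wrist")
for q in((290,163),(331,163),(331,202),(290,202)): 
    w=onz("wrist",q,.1,p);print(w.round(4),(m.T@(w-s["tool_pos"])*1e3).round(1))
# flange outline (foot top, z=.01) and disc (z=.066)
a=cv2.inRange(g,0,95);a[:,:240]=0;a[:,380:]=0;a[:90]=0;a[222:]=0
d=cv2.inRange(g,150,255);d[:,240:260]=0;d[:,:255]=0;d[:,365:]=0;d[:120]=0;d[220:]=0
print(g[183,270:360:3]); print(g[130:216:3,311]); print(g[205,270:360:3])
c=np.mean([onz("wrist",q,.1,p) for q in((290,163),(331,163),(331,202),(290,202))],0);print("centre",c, "shift",m.T@(c-s["tool_pos"])*1e3)
cv2.imwrite("pics/w1c.png",cv2.resize(im[90:225,245:380],(600,600),interpolation=cv2.INTER_CUBIC))
```

```text
t1.8 [ 483.6 -193.2  201.8] yaw x 75.9 z [-0.001  0.    -1.   ] q6 -0.18
[ 0.471  -0.1712  0.1   ] [ 18.2 -17.5 101.8]
[ 0.504  -0.1795  0.1   ] [ 18.2  16.7 101.8]
[ 0.4963 -0.213   0.1   ] [-16.1  17.3 101.8]
[ 0.4619 -0.2044  0.1   ] [-16.1 -18.1 101.8]
[ 67 176 181 173 119 112 110 162 172 180 177 180 173 183 187 184 180 177
 178 181 167 167 171 170 173 171 182  71  71  78]
[ 41  91 186 185 163 116 101 102 101  66  69 120 188 187 188 186 187 186
 185 184 184 184 184 184 172 188 189 134  71]
[153 153 135  79  77  76  97 168 169 176 177 183 177 181 185 177 177 181
 179 181 181  80  75  71  80 152 149 156 152 150]
centre [ 0.48329566 -0.19202565  0.1       ] shift [  1.05475739  -0.42196607 101.82271255]
```

View pics/w1c.png

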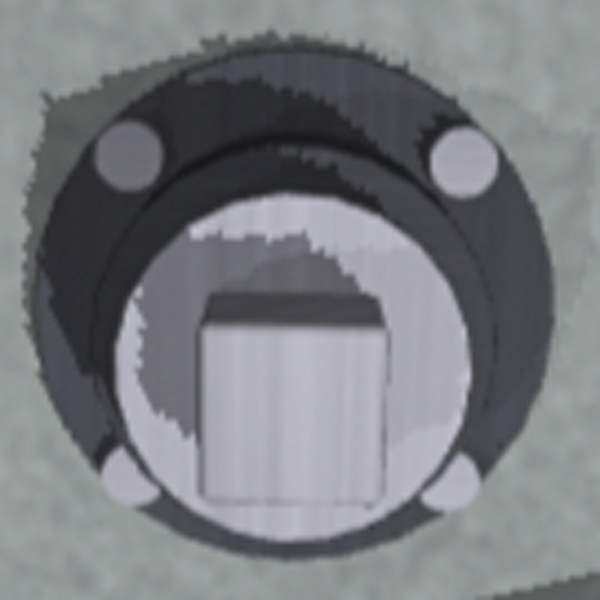

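```bash
python3 -m inch '[1,-0.4,30,0,0,0,85, 0,0,30,0,0,0,85, 0,0,30,0,0,0,85, 0,0,25,0,0,0,85, 0,0,10,0,0,0,85, 0,0,7,0,0,0,85, 0,0,0,0,0,0,85, 0,0,0,0,0,0,55]' 25
python3 -m inch '[0,0,0,0,0,0,20, 0,0,0,0,0,0,20, 0,0,0,0,0,0,20, 0,0,0,0,0,0,20, 0,0,0,0,0,0,20, 0,0,0,0,0,0,20, 0,0,0,0,0,0,20, 0,0,0,0,0,0,20]' 25
```

```text
time: 2.55
tool_pos: [0.4849, -0.1928, 0.0716]
tcp_rot: [2.488, 1.916, 0.001]
wrist_force: [0.1, -1.2, 1.2]
width: 0.849
grip_force: 0.0
time: 3.35
tool_pos: [0.4832, -0.1923, 0.0712]
tcp_rot: [-2.488, -1.917, 0.001]
wrist_force: [-3.3, 1.2, 6.4]
width: 0.235
grip_force: 3.1
```

Run:
```python
from h import *
import cv2
s,m=st();print(s["width"],s["grip_force"],s["wrist_force"],s["torque"]);a=viewer.read_camera("wrist");b=viewer.read_camera("scene")
cv2.imwrite("pics/w2.png",np.vstack([cv2.resize(a[100:400,120:520],(400,300)),cv2.resize(b[170:290,165:325],(400,300))])[:,:,::-1])
```

```text
t3.4 [ 483.2 -192.3   71.2] yaw x 75.2 z [-0.001  0.    -1.   ] q6 -0.17
0.23543755082017329 3.0733370380767155 [-3.25298035  1.24647695  6.38196329] [0.18248606 0.74052419 0.0015549 ]
```

View pics/w2.png

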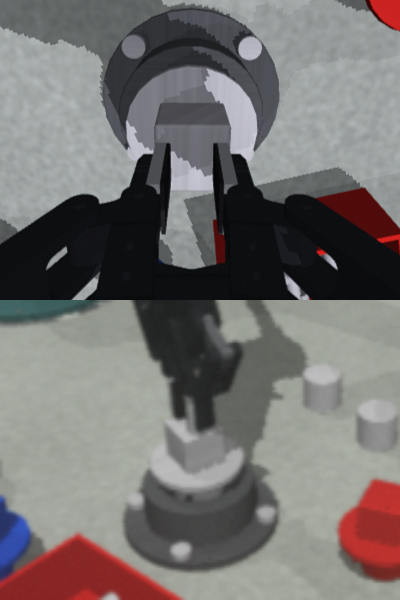

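The fingers shut to 20 mm, so they are not straddling the head. I need a bigger view to see why.

Run:
```python
from h import *
import cv2
a=viewer.read_camera("wrist");b=viewer.read_camera("scene")
f=lambda i,w:(255*(cv2.resize(i,w,interpolation=cv2.INTER_CUBIC)/255.)**.6).astype('uint8')
cv2.imwrite("pics/w3.png",np.hstack([f(a[190:340,260:360],(400,600)),f(b[160:280,205:285],(400,600))])[:,:,::-1])
```

```text
(no output)
```

View pics/w3.png

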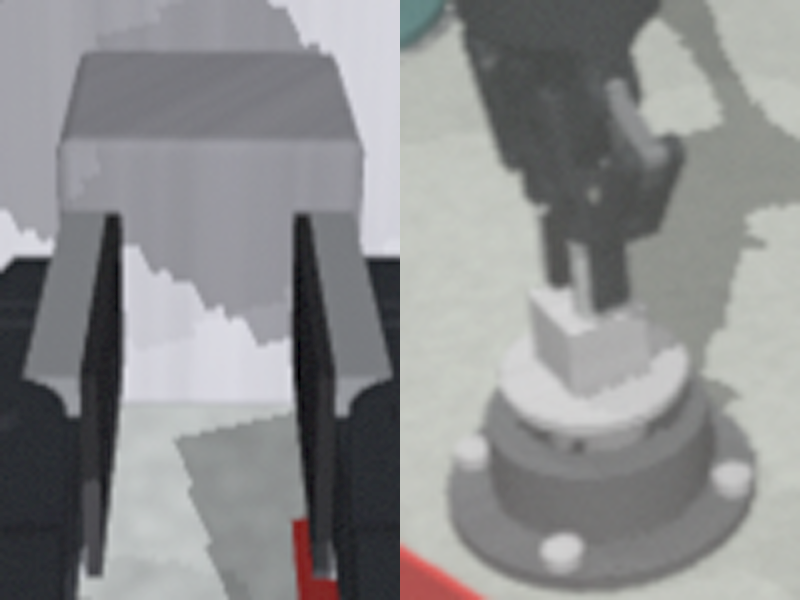

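The close-up shows the fingertips standing on top of the head. The tip rows, about 242, fit z≈0.100, so the real tips sit roughly 29 mm behind the reported TCP. w1 gives the same figure: the 85 mm gap spans 197 px, which is 145 mm depth. I'll raise, open, go about 25 mm deeper and close again.

```bash
python3 -m inch '[0,0,-8,0,0,0,85, 0,0,0,0,0,0,85, 0,0,0,0,0,0,85, 0,0,0,0,0,0,85, 0,0,0,0,0,0,85, 0,0,0,0,0,0,85, 0,0,0,0,0,0,85, 0,0,8,0,0,0,85]' 25
python3 -m inch '[0,0,5,0,0,0,85, 0,0,5,0,0,0,85, 0,0,5,0,0,0,85, 0,0,5,0,0,0,85, 0,0,4,0,0,0,85, 0,0,0,0,0,0,85, 0,0,0,0,0,0,85, 0,0,0,0,0,0,60]' 25
```

```text
time: 4.35
tool_pos: [0.4849, -0.1928, 0.0711]
tcp_rot: [2.487, 1.916, 0.002]
wrist_force: [0.9, 0.1, 0.2]
width: 0.994
grip_force: 0.0
time: 5.15
tool_pos: [0.4841, -0.1925, 0.0467]
tcp_rot: [2.488, 1.917, 0.0]
wrist_force: [-0.6, -0.2, -0.6]
width: 0.854
grip_force: 0.0
```

```bash
python3 -m inch '[0,0,0,0,0,0,30, 0,0,0,0,0,0,30, 0,0,0,0,0,0,30, 0,0,0,0,0,0,30, 0,0,0,0,0,0,30, 0,0,0,0,0,0,30, 0,0,0,0,0,0,30, 0,0,0,0,0,0,30]' 25
```

```text
time: 5.95
tool_pos: [0.4842, -0.1925, 0.0467]
tcp_rot: [2.488, 1.917, 0.0]
wrist_force: [0.2, 0.1, 2.3]
width: 0.418
grip_force: 30.6
```

Gripped: the opening is 35.6 mm. Now I'll press lightly.

```bash
python3 -m inch '[0,0,0,0,0,0,30, 0,0,0.5,0,0,0,30, 0,0,0.5,0,0,0,30, 0,0,0.5,0,0,0,30, 0,0,0.5,0,0,0,30, 0,0,0,0,0,0,30, 0,0,0,0,0,0,30, 0,0,0,0,0,0,30]' 50; python3 -c "
from h import *
s,m=st();print(s['wrist_force'],s['torque'])"
```

```text
time: 6.75
tool_pos: [0.4843, -0.1926, 0.0465]
tcp_rot: [2.488, 1.917, 0.0]
wrist_force: [-5.0, 2.2, 16.3]
width: 0.408
grip_force: 54.0
t6.8 [ 484.3 -192.6   46.5] yaw x 75.2 z [ 0.001 -0.    -1.   ] q6 -0.17
[-4.96913493  2.16360777 16.25916034] [0.41744467 0.81007137 0.0653883 ]
```

```bash
python3 -m inch '[0,0,0,0,0,-1.5,30, 0,0,0,0,0,-1.5,30, 0,0,0,0,0,-1.5,30, 0,0,0,0,0,-1.5,30, 0,0,0,0,0,-1.5,30, 0,0,0,0,0,-1.5,30, 0,0,0,0,0,-1.5,30, 0,0,0,0,0,0,30]'; python3 -c "
from h import *
s,m=st();print(s['wrist_force'],s['torque'])"
```

```text
time: 7.55
tool_pos: [0.4838, -0.1933, 0.0465]
tcp_rot: [2.302, 2.137, -0.002]
wrist_force: [-6.4, -1.3, 16.8]
width: 0.412
grip_force: 54.2
t7.5 [ 483.8 -193.3   46.5] yaw x 85.7 z [-0.    -0.001 -1.   ] q6 -0.35
[-6.41486027 -1.28232909 16.79481278] [-0.0687113   1.2156459  -0.13415465]
```

Turning freely at a steady press, so I'll carry on.

```bash
python3 -m inch '[0,0,0,0,0,-1.5,30, 0,0,0,0,0,-1.5,30, 0,0,0,0,0,-1.5,30, 0,0,0,0,0,-1.5,30, 0,0,0,0,0,-1.5,30, 0,0,0,0,0,-1.5,30, 0,0,0,0,0,-1.5,30, 0,0,0,0,0,0,30]'; python3 -c "
from h import *
s,m=st();print(s['wrist_force'],s['torque'])"
```

```text
time: 8.35
tool_pos: [0.4837, -0.1933, 0.0465]
tcp_rot: [2.097, 2.339, -0.002]
wrist_force: [-6.5, -0.7, 17.2]
width: 0.414
grip_force: 54.2
t8.3 [ 483.7 -193.3   46.5] yaw x 96.2 z [-0.001 -0.001 -1.   ] q6 -0.54
[-6.50849539 -0.66656382 17.21588827] [-0.04917016  1.15035807 -0.13452365]
```

```bash
python3 -m inch '[0,0,0,0,0,-1.5,30, 0,0,0,0,0,-1.5,30, 0,0,0,0,0,-1.5,30, 0,0,0,0,0,-1.5,30, 0,0,0,0,0,-1.5,30, 0,0,0,0,0,-1.5,30, 0,0,0,0,0,-1.5,30, 0,0,0,0,0,0,30]'; python3 -c "
from h import *
s,m=st();print(s['wrist_force'],s['torque'])"
```

```text
time: 9.15
tool_pos: [0.4835, -0.1932, 0.0462]
tcp_rot: [1.874, 2.521, -0.002]
wrist_force: [-6.5, -0.6, 15.9]
width: 0.409
grip_force: 54.1
t9.2 [ 483.5 -193.2   46.2] yaw x 106.7 z [-0.001 -0.001 -1.   ] q6 -0.72
[-6.54403762 -0.63885577 15.85835733] [-0.15527393  1.13665396 -0.1665791 ]
```

```bash
python3 -m inch '[0,0,0,0,0,-1.5,30, 0,0,0,0,0,-1.5,30, 0,0,0,0,0,-1.5,30, 0,0,0,0,0,-1.5,30, 0,0,0,0,0,0,30, 0,0,0,0,0,0,30, 0,0,0,0,0,0,30, 0,0,0,0,0,0,30]'; python3 -c "
from h import *
s,m=st();print(s['wrist_force'],s['torque'])"
```

```text
time: 9.95
tool_pos: [0.4837, -0.192, 0.0442]
tcp_rot: [-1.74, -2.615, -0.0]
wrist_force: [-0.3, 3.0, 3.5]
width: 0.409
grip_force: 52.5
t9.9 [ 483.7 -192.    44.2] yaw x 112.7 z [-0.001  0.    -1.   ] q6 -0.82
[-0.27997918  2.97821405  3.47384747] [0.53243058 0.22075187 0.40139362]
```

The press vanished and z fell 2.3 mm, so the drop has started. I'll follow it down gently.

```bash
python3 -m inch '[0,0,0.7,0,0,0,30, 0,0,0.7,0,0,0,30, 0,0,0.7,0,0,0,30, 0,0,0.7,0,0,0,30, 0,0,0.7,0,0,0,30, 0,0,0,0,0,0,30, 0,0,0,0,0,0,30, 0,0,0,0,0,0,30]'; python3 -c "
from h import *
s,m=st();print(s['wrist_force'],s['torque'])"
```

```text
time: 10.75
tool_pos: [0.4835, -0.1924, 0.0407]
tcp_rot: [-1.739, -2.615, 0.001]
wrist_force: [-2.3, 1.2, 5.9]
width: 0.408
grip_force: 52.8
t10.8 [ 483.5 -192.4   40.7] yaw x 112.7 z [-0.001 -0.    -1.   ] q6 -0.82
[-2.3490101   1.19183406  5.94258979] [0.28318481 0.44476285 0.51823759]
```

```bash
python3 -m inch '[0,0,0.7,0,0,0,30, 0,0,0.7,0,0,0,30, 0,0,0.7,0,0,0,30, 0,0,0.7,0,0,0,30, 0,0,0.7,0,0,0,30, 0,0,0.5,0,0,0,30, 0,0,0,0,0,0,30, 0,0,0,0,0,0,30]'; python3 -c "
from h import *
s,m=st();print(s['wrist_force'],s['torque'])"
```

```text
time: 11.55
tool_pos: [0.4834, -0.1923, 0.037]
tcp_rot: [-1.74, -2.615, 0.001]
wrist_force: [-4.5, 0.5, 4.2]
width: 0.417
grip_force: 52.6
t11.6 [ 483.4 -192.3   37. ] yaw x 112.7 z [-0.001  0.    -1.   ] q6 -0.82
[-4.47034685  0.54433546  4.22721602] [ 0.19846726  0.86023214 -0.02070159]
```

```bash
python3 -m inch '[0,0,0.5,0,0,0,30, 0,0,0.5,0,0,0,30, 0,0,0.5,0,0,0,30, 0,0,0,0,0,0,30, 0,0,0,0,0,0,30, 0,0,0,0,0,0,30, 0,0,0,0,0,0,30, 0,0,0,0,0,0,30]'; python3 -c "
from h import *
s,m=st();print(s['wrist_force'],s['torque'])"
```

```text
time: 12.35
tool_pos: [0.4835, -0.1924, 0.0369]
tcp_rot: [-1.74, -2.615, 0.001]
wrist_force: [-8.5, 2.6, 14.3]
width: 0.409
grip_force: 53.9
t12.3 [ 483.5 -192.4   36.9] yaw x 112.7 z [-0.001  0.    -1.   ] q6 -0.82
[-8.45519068  2.61097647 14.26652606] [ 0.45736692  1.59939593 -0.05754493]
```

Bottomed after about a 10 mm drop. Now turning clockwise, with feed matched to the lead.

```bash
python3 -m inch '[0,0,0,0,0,1.5,30, 0,0,0.1,0,0,1.5,30, 0,0,0.15,0,0,1.5,30, 0,0,0.15,0,0,1.5,30, 0,0,0.15,0,0,1.5,30, 0,0,0.15,0,0,1.5,30, 0,0,0.15,0,0,1.5,30, 0,0,0,0,0,0,30]'; python3 -c "
from h import *
s,m=st();print(s['wrist_force'],s['torque'])"
```

```text
time: 13.15
tool_pos: [0.4846, -0.1921, 0.0359]
tcp_rot: [1.972, 2.444, 0.001]
wrist_force: [-4.8, 3.1, 9.8]
width: 0.409
grip_force: 53.4
t13.2 [ 484.6 -192.1   35.9] yaw x 102.2 z [ 0.001  0.    -1.   ] q6 -0.64
[-4.77495202  3.11064485  9.84397845] [ 0.46971695  0.97109978 -0.00615606]
```

Lowering with the turn (1 mm for 0.18 rad), so I'll continue.

```bash
python3 -m inch '[0,0,0.2,0,0,2,30, 0,0,0.2,0,0,2,30, 0,0,0.2,0,0,2,30, 0,0,0.2,0,0,2,30, 0,0,0.2,0,0,2,30, 0,0,0.2,0,0,2,30, 0,0,0.2,0,0,2,30, 0,0,0,0,0,0,30]'; python3 -c "
from h import *
s,m=st();print(s['wrist_force'],s['torque'])"
```

```text
time: 13.95
tool_pos: [0.4845, -0.1922, 0.0343]
tcp_rot: [2.256, 2.185, 0.001]
wrist_force: [-5.4, 3.0, 9.3]
width: 0.414
grip_force: 53.3
t13.9 [ 484.5 -192.2   34.3] yaw x 88.2 z [ 0.001  0.    -1.   ] q6 -0.39
[-5.37624771  3.04773524  9.2951757 ] [ 0.48556703  0.87656857 -0.06287474]
```

```bash
python3 -m inch '[0,0,0.2,0,0,2,30, 0,0,0.2,0,0,2,30, 0,0,0.2,0,0,2,30, 0,0,0.2,0,0,2,30, 0,0,0.2,0,0,2,30, 0,0,0,0,0,0,30, 0,0,0,0,0,0,30, 0,0,0,0,0,0,30]'; python3 -c "
from h import *
s,m=st();print(s['wrist_force'],s['torque'])"
```

```text
time: 14.75
tool_pos: [0.4844, -0.192, 0.0333]
tcp_rot: [2.438, 1.982, 0.001]
wrist_force: [-5.1, 2.7, 9.2]
width: 0.409
grip_force: 53.3
t14.8 [ 484.4 -192.    33.3] yaw x 78.2 z [ 0.001  0.    -1.   ] q6 -0.22
[-5.07528307  2.67427469  9.20081856] [0.65531722 0.89569319 0.03847935]
```

```bash
python3 -m inch '[0,0,0.2,0,0,1.7,30, 0,0,0.2,0,0,1.7,30, 0,0,0.2,0,0,1.7,30, 0,0,0.2,0,0,1.7,30, 0,0,0.2,0,0,1.7,30, 0,0,0.2,0,0,1.7,30, 0,0,0,0,0,0,30, 0,0,0,0,0,0,30]'; python3 -c "
from h import *
s,m=st();print(s['wrist_force'],s['torque'])"
```

```text
time: 15.55
tool_pos: [0.4842, -0.192, 0.0322]
tcp_rot: [-2.604, -1.757, -0.001]
wrist_force: [-6.7, 3.3, 10.7]
width: 0.409
grip_force: 53.5
t15.6 [ 484.2 -192.    32.2] yaw x 68.0 z [ 0.001  0.001 -1.   ] q6 -0.04
[-6.71865776  3.30436435 10.72693076] [0.63727154 0.94169651 0.07299876]
```

```bash
python3 -m inch '[0,0,0.2,0,0,1.5,30, 0,0,0.2,0,0,1.5,30, 0,0,0.2,0,0,1.5,30, 0,0,0.2,0,0,1.5,30, 0,0,0,0,0,0,30, 0,0,0,0,0,0,30, 0,0,0,0,0,0,30, 0,0,0,0,0,0,30]'; python3 -c "
from h import *
s,m=st();print(s['wrist_force'],s['torque'])"
```

```text
time: 16.35
tool_pos: [0.4842, -0.1916, 0.032]
tcp_rot: [-2.691, -1.62, -0.001]
wrist_force: [-7.5, 5.4, 16.1]
width: 0.412
grip_force: 54.1
t16.4 [ 484.2 -191.6   32. ] yaw x 62.1 z [ 0.     0.001 -1.   ] q6 0.06
[-7.50833668  5.41660794 16.06105909] [0.78783592 1.17875775 0.36877281]
```

z has stopped at 32.0 and the force is rising, so the disc is on the collar. I'll turn a little further without feed to confirm it's home.

```bash
python3 -m inch '[0,0,0,0,0,1.5,30, 0,0,0,0,0,1.5,30, 0,0,0,0,0,1.5,30, 0,0,0,0,0,1.5,30, 0,0,0,0,0,0,30, 0,0,0,0,0,0,30, 0,0,0,0,0,0,30, 0,0,0,0,0,0,30]'; python3 -c "
from h import *
s,m=st();print(s['wrist_force'],s['torque'])"
```

```text
time: 17.15
tool_pos: [0.4841, -0.1915, 0.032]
tcp_rot: [-2.772, -1.477, -0.001]
wrist_force: [-7.3, 6.4, 15.5]
width: 0.411
grip_force: 54.1
t17.1 [ 484.1 -191.5   32. ] yaw x 56.1 z [ 0.     0.001 -1.   ] q6 0.17
[-7.32509262  6.44580113 15.48491496] [0.8195522  1.24893366 0.4046351 ]
```

z stays constant while turning, so the disc is seated. I'll ease the press, let go and retreat.

```bash
python3 -m inch '[0,0,-0.5,0,0,0,30, 0,0,-0.5,0,0,0,30, 0,0,0,0,0,0,45, 0,0,0,0,0,0,65, 0,0,0,0,0,0,85, 0,0,0,0,0,0,85, 0,0,0,0,0,0,85, 0,0,0,0,0,0,85]'
python3 -m inch '[0,0,-5,0,0,0,85, 0,0,-15,0,0,0,85, 0,0,-30,0,0,0,85, 0,0,-30,0,0,0,85, 0,0,-30,0,0,0,85, 0,0,-30,0,0,0,85, 0,0,-30,0,0,0,85, 0,0,0,0,0,0,85]'
python3 - <<'E'
from h import *
import cv2
s,m=st();print(s["wrist_force"])
a=viewer.read_camera("wrist");b=viewer.read_camera("scene");t=viewer.read_camera("top")
cv2.imwrite("pics/e_top.png",t[:,:,::-1]);d=cv2.absdiff(t,cv2.imread("pics/top0.png")[:,:,::-1]).max(2);cv2.imwrite("pics/e_d.png",d)
f=lambda i,w:cv2.resize(i,w,interpolation=cv2.INTER_CUBIC)
cv2.imwrite("pics/e1.png",np.vstack([np.hstack([f(b[205:280,205:285],(400,375)),f(a[80:320,200:456],(400,375))]),np.hstack([f(t[80:320],(400,225)*1) if 0 else f(t[80:260,200:520],(400,225)),f(b[100:300,120:475],(400,225))])])[:,:,::-1])
E
```

```text
time: 17.95
tool_pos: [0.4839, -0.1924, 0.0311]
tcp_rot: [2.774, 1.475, 0.0]
wrist_force: [1.0, 0.2, 0.2]
width: 0.991
grip_force: 0.0
time: 18.75
tool_pos: [0.4871, -0.1939, 0.2071]
tcp_rot: [2.767, 1.472, 0.01]
wrist_force: [0.8, -0.3, 0.6]
width: 0.993
grip_force: 0.0
t18.8 [ 487.1 -193.9  207.1] yaw x 56.0 z [ 0.009 -0.004 -1.   ] q6 0.17
[ 0.82984746 -0.28457021  0.631171  ]
```

View pics/e1.png

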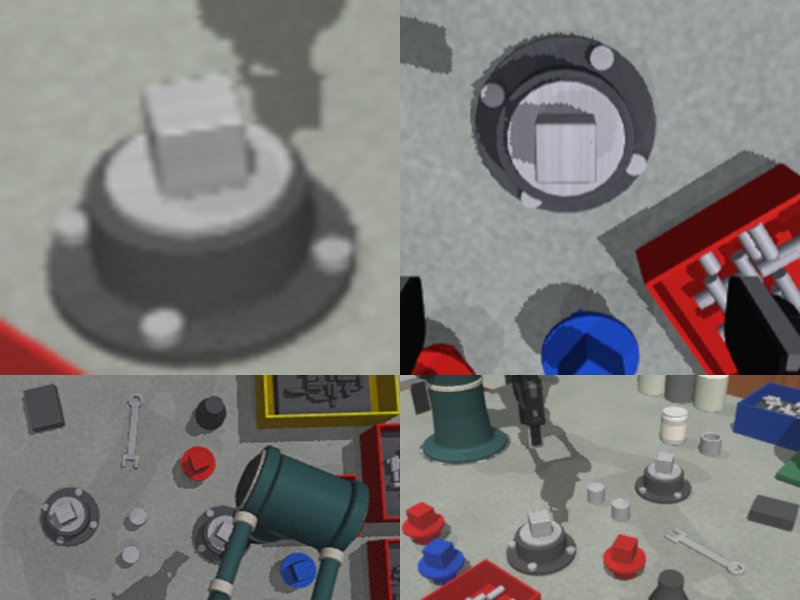

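The disc lies flat on the collar with no gap. The gripper is clear and the other goods haven't moved.

```bash
python3 -c "
from workcell import job
print(job.finish_job())"
```

```text
the job is handed in; nothing more can be done
None
```

The plug was turned back about 0.65 rad until it dropped about 10 mm, then screwed forward about 1 rad until its disc sat flat on the collar and released; the job was handed in at about 19 s, with readings at the end of each move peaking at about 19 N at the wrist and the neighbouring goods unmoved in the final pictures.

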